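Set the coarse sowing plate's sprung shutter on its stop pin

TASK

Two seed-sowing plates stand on the bench; get the coarse one, with the three large holes, ready for filling. With the fingertips push the tab of its sprung shutter fully home without ramming it, then let go so that it springs back and catches on its stop pin in the middle position, and leave it so. Only push: do not grip the tab or pull up the pin, and leave the other plate, with the many small holes, and the things around as they are.

Things in the scene. Friction and masses are not known exactly. Their poses are not given: they have to be found in the camera images.
- coarse: the coarse sowing plate, fixed to the bench: frame 145 x 110 mm, white top plate (31 mm high) with a single row of three large round holes (20 mm); at its front a bridge (42 mm high) holds the stop pin. Origin at bench height on the centre line, 40 mm behind the frame's front end; x = direction in which the shutter is pushed home (away from the robot, +-0.35 rad), z up. May stand left or right
- coarse_tab (a point): centre of the front face of the coarse plate's upright grey push tab, 28 mm above the bench. Tab 96 mm wide, 40 mm high (8 to 48 mm above the bench), 11 mm thick. Axes as the plate's; push here along +x. With the shutter out it is 112 mm in front (-x) of the plate's origin; it moves with the shutter. Bench free 60 mm before it
- coarse_shutter (a joint): sprung shutter of the coarse plate: 0 = right out (start), 0.050 m = fully home at the rear stop, 0.026 = mid, caught on the stop pin with its openings under the holes. Spring pushes it out with 3 N at 0, 8 N at 0.050; passing the pin adds about 2 N. Let go short of 0.028 it springs right out; let go beyond, it returns to 0.026 and catches
- coarse_pin (a joint): stop pin of the coarse plate, a 6 mm upright steel pin with a 12 mm round head (top at 54 mm) in the bridge; it is sprung downward, rides up over the shutter's tooth by itself and drops behind it. 0 = down, about 0.007 m = riding on the tooth, up to 0.018 m if pulled up by hand
- fine: the fine sowing plate, fixed to the bench: frame 145 x 110 mm, white top plate (31 mm high) with two rows of four small round holes (7 mm); at its front a bridge (42 mm high) holds the stop pin. Origin at bench height on the centre line, 40 mm behind the frame's front end; x = direction in which the shutter is pushed home (away from the robot, +-0.35 rad), z up. May stand left or right
- fine_shutter (a joint): the same kind of sprung shutter in the fine plate, with the same push tab: 0 = right out, where it must stay
- petri_mid (a point): centre of a clear round dish, 94 mm across, 16 mm high, lying loose near the bench's front edge
- vial_mid (a point): centre of a small loose upright vial with a white cap, 22 mm across, 69 mm high
- dropper_mid (a point): point half-way up a small loose amber dropper bottle, 34 mm across, 102 mm high
- marker_mid (a point): centre of a loose black-and-white marker pen lying on the bench, 135 mm long, 17 mm thick

How it is judged:
By the outcome, as a careful person would: the job done as asked, in the order asked, and still so for the second after the job is handed in, with the robot touching nothing.
It also fails if it takes over 38 s, if anything falls off the work surface, if the arm or the gripper's body presses on something with over 40 N, if the wrist force passes 120 N, or if a joint passes its speed limit or range.

ROBOT

A 6-joint arm with a two-finger parallel gripper is mounted at the origin on a cart in front of the work surface, level with it; the furniture and walls round the work are solid. World frame = base frame: x ahead of the robot, y to its left, z up, the work surface at z = 0. Lengths are in m, angles in rad, forces in N, time in s.
With the tool pointing down it reaches from about 0.3 to 0.875 m from the base axis. Payload 6.4 kg.
Tool frame: the origin (TCP) lies at the very end of the fingers, on their centre line; the grasp point (between the pads) lies 19 mm behind it; z points along the fingers, y is the line along which they close (so a half turn about z gives the same grasp; the last joint's range is limited). The gripper opens to 85 mm and grips with 20 to 120 N. Pads are 22 mm wide; open, the fingers measure 114 mm over their backs; the gripper's body (76 mm by 85 mm) begins 54 mm behind the grasp point. The pads swing forward as they close: fully open they stand 13 mm farther back than shut.
Start: joints at [0.955, 0.181, 1.607, -0, 1.354, -0.206], TCP at [0.229, 0.527, 0.231] pointing down, gripper open.
Joint ranges: [-2.99, 2.99], [-0.89, 2.07], [0.3, 2.58], [-1.14, 4.28], [0, 2.63], [-3.12, 3.12]. Speed limits (rad/s): [2.57, 2.57, 3.01, 3.14, 3.14, 3.14].

INTERFACE

Orientations are given as a unit quaternion [w, x, y, z].
In Python, from bench import telemetry, camera, ctrl, spotter gives the robot as it stands.
- The arm moves only by the tool send_rows, never from a script. Its argument "series" is a list of rows, each a list of 3 entries, a list of its own where there are three numbers: the turn, a rotation vector about the world's x, y, z in degrees, then the shift along the world's x, y, z in mm, then the closure, from -1 (fully open) to 1 (shut), so that 0 is half open. In form: [[[rx, ry, rz], [dx, dy, dz], gripper], ...]. A call has 1 to 10 rows; each row is the pose to reach, as a shift and turn from the pose commanded when the call began; what a row does not reach only later rows make up. A row lasts 1/8 s, in which the tool goes at most 62.5 mm and 10.7 degrees, less where a joint would pass 70% of its speed; a pose out of reach is approached as far as the arm can. A call with a gripper value outside its range is refused whole. The fingers move at their own pace and stop on an object; the grip force is fixed at half the most. Time passes only in rows, so rows that repeat a pose let the fingers close. It gives the time, the measured TCP pose, the force, the opening and the grip force at its end, in the units of the state.
- telemetry.get_obs(): the state, without advancing time (a new reading comes with each control period).
- camera(name): name is "scene" or "side" or "wrist"; returns a dict with "pixels" (400x640x3 uint8, red, green, blue), "camera_matrix" (3x3 intrinsics, pixels), "dist_coeffs" ([k1, k2, p1, p2, k3] as OpenCV has them; the pictures are not rectified), "xyz" and "orientation" of the camera in the world. Camera axes: x right, y up, looking along -z (the intrinsics and any distortion apply to the point x, -y, -z); pixel columns grow to the right and rows downward; lengths in m; the calibration is good to about 2 mm. A picture is of the moment at which its call begins. There is no depth.
- ctrl.hand_in(): hands the job in; it is judged then, once.
Trained networks look in the newest picture that a camera, given by its name, has taken for a name from the list of things; names that differ only in an ending like _2 or _b are one class to them, and where a whole thing is asked for, a point or a joint stands for the part that bears it (a point fixed in the world has none). Each returns a list of dicts, best first, with "conf" (0 to 1); they miss things now and then, are a little off and sometimes report something else, mostly with a low value. They report only what shows in the picture. A call takes as long as a camera call.
- spotter.boxes_of(thing, camera): "xyz" ([x, y, z] in m, in world coordinates, good to about 4 mm: the middle of the surface that is visible of it).
- spotter.landmark_of(thing, camera): "xyz" ([x, y, z] in m, in world coordinates, good to about 4 mm: a listed point, or the origin of a listed thing).
The state is a dict: "time_s": time; "q": joint angles; "dq": joint speeds; "joint_efforts": joint torques, N m; "eef_pos": TCP position; "eef_rot": TCP orientation; "wrist_force": force on the tool from outside, world axes, zero at the start; "torque": the same for the moment, N m; "opening": opening from 0.0 (shut) to 1.0 (fully open); "grasp_force": force on a finger pad.
Only numpy, scipy, OpenCV 4.12 (cv2) and the standard library are available. Lean on these libraries where they do the work, as an engineer would, in place of code of your own. Each camera call takes 0.05 s, during which the arm holds its last target. There are 200 camera calls.

## Working session

There is one attempt and no reset: what is moved stays moved. The work goes in short steps, Python scripts to look and compute and a tool call to move; the robot and the scene stay as the last step left them, time stands still between calls to the robot, and variables do not carry over. Pictures are saved under pics/ and viewed, at most 10 in all, crops included, and the job is handed in when it is done.

Besides the shell and the picture viewer there is one more tool, called after ">>>" by a JSON object that holds its "op" and its "data", one argument or row to a line. send_rows: Moves the arm, as the interface text tells. Its arguments: {"type":"object","properties":{"series":{"type":"array","items":{"type":"array"}}},"required":["series"]}

```bash
mkdir -p pics; python3 - <<'E'
from bench import telemetry,camera,spotter
import cv2
for c in("scene","side"):
    im=camera(c); cv2.imwrite(f"pics/{c}1.png",im["pixels"][:,:,::-1])
    for t in("coarse","coarse_tab","fine","petri_mid","vial_mid","dropper_mid","marker_mid"):
        print(c,t,[([round(v,3) for v in d["xyz"]],round(d["conf"],2)) for d in spotter.landmark_of(t,c)[:2]])
    print(im["xyz"])
o=telemetry.get_obs();print(o["time_s"],o["eef_pos"],o["eef_rot"])
E
```

```text
scene coarse [([0.643, 0.126, 0.006], 0.68)]
scene coarse_tab [([0.531, 0.132, 0.028], 0.97)]
scene fine [([0.679, -0.22, -0.0], 0.85)]
scene petri_mid [([0.394, -0.052, 0.009], 0.6)]
scene vial_mid [([0.526, -0.38, 0.034], 0.78)]
scene dropper_mid [([0.512, 0.298, 0.05], 0.56), ([0.641, 0.124, 0.004], 0.42)]
scene marker_mid [([0.361, 0.251, 0.007], 0.79)]
[ 0.09809092 -0.47607976  0.73996066]
side coarse [([0.643, 0.123, -0.0], 0.87)]
side coarse_tab [([0.528, 0.141, 0.028], 0.95), ([0.36, 0.255, 0.004], 0.48)]
side fine []
side petri_mid [([0.397, -0.052, 0.01], 0.61)]
side vial_mid []
side dropper_mid [([0.51, 0.301, 0.051], 0.95)]
side marker_mid [([0.36, 0.256, 0.001], 0.85)]
[0.09471557 0.85549695 0.4547717 ]
0.8 [0.22906632 0.52742735 0.23131697] [-1.99938143e-06  2.03462265e-01  9.79082788e-01  1.93003177e-05]
```

View pics/scene1.png

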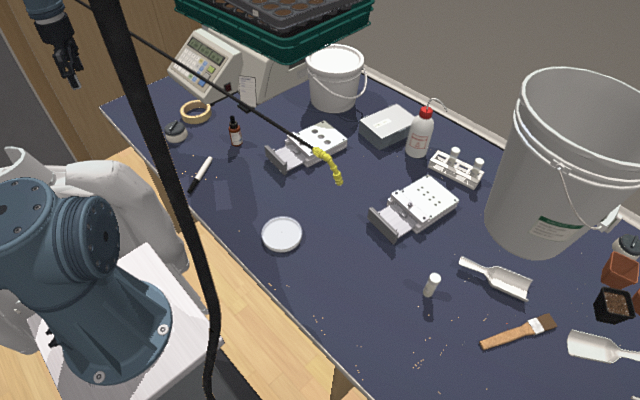

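View pics/side1.png

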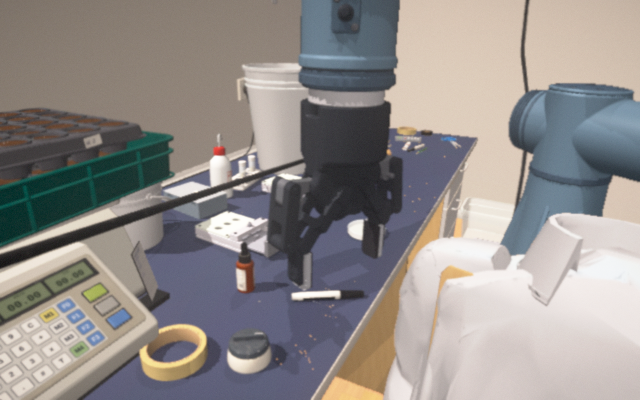

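The scene view shows the coarse plate at about (315,145) px with its tab at about (278,158), and the fine plate at (415,210). A dark rod with a yellow end crosses the scene view from (80,0) to (340,180), and the side view from (0,250) to (300,160). I'll triangulate it and get the plate's yaw.

```bash
cat > h.py <<'E'
import numpy as np,cv2
from scipy.spatial.transform import Rotation as R
def ray(c,px):
    u=cv2.undistortPoints(np.array([[px]],float),np.array(c["camera_matrix"]),np.array(c["dist_coeffs"]))[0,0]
    q=c["orientation"]; M=np.array(q) if np.size(q)==9 else R.from_quat(np.roll(q,-1)).as_matrix()
    d=M@np.array([u[0],-u[1],-1]); return np.array(c["xyz"]),d/np.linalg.norm(d)
def atz(c,px,z):
    o,d=ray(c,px); return o+d*(z-o[2])/d[2]
E
python3 - <<'E'
from h import *
from bench import camera
s=camera("scene");e=camera("side")
o2,a=ray(e,(0,251));_,b=ray(e,(295,162));n=np.cross(a,b)
for p in((85,5),(200,76),(260,113),(308,145)):
    o,d=ray(s,p);print(p,(o+d*(n@(o2-o))/(n@d)).round(3))
print(atz(s,(278,158),.028).round(3))
im=s["pixels"][100:200,240:370,::-1];cv2.imwrite("pics/c2.png",cv2.resize(im,None,fx=6,fy=6,interpolation=cv2.INTER_CUBIC))
E
```

```text
(85, 5) [0.357 0.739 0.334]
(200, 76) [0.451 0.297 0.251]
(260, 113) [0.491 0.118 0.216]
(308, 145) [ 0.514 -0.018  0.193]
[0.544 0.137 0.028]
```

View pics/c2.png

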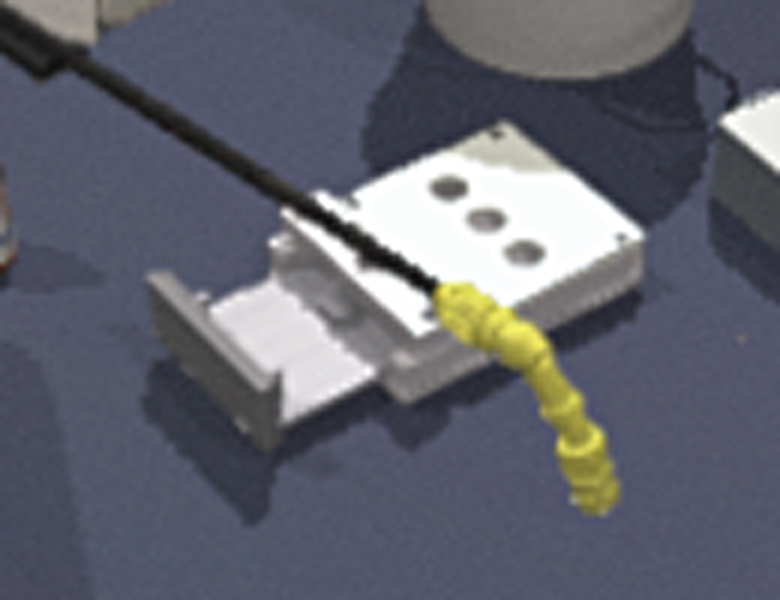

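The crop shows the tab's upper edge from (266,146) to (287,163) and the top-plate corners at (324,120), (347,140) and (309,156) in full-image pixels. The rod hangs about 0.2 m above the tab, so I'll come in under it with a tilted tool.

```bash
python3 - <<'E'
from h import *
from bench import camera,spotter
s=camera("scene")
P=[atz(s,p,z) for p,z in(((265.8,146.3),.048),((286.7,163.2),.048),((324.2,120.3),.031),((347,139.7),.031),((309.2,155.8),.031))]
print(np.round(P,3))
d=P[1]-P[0];print("tab yaw",np.degrees(np.arctan2(d[0],-d[1])),"mid",(P[0]+P[1])/2)
d=P[3]-P[2];print(np.degrees(np.arctan2(d[0],-d[1])))
d=P[3]-P[4];print(np.degrees(np.arctan2(d[1],d[0])))
for yl in(-5,):
  for t in(30,45,55):
    y=np.radians(yl); r=R.from_rotvec(-np.radians(t)*np.array([-np.sin(y),np.cos(y),0]))*R.from_rotvec([0,0,np.radians(23.5+yl)])
    print(t,r.as_rotvec(degrees=True).round(1))
E
```

```text
[[0.536 0.179 0.048]
 [0.535 0.089 0.048]
 [0.75  0.166 0.031]
 [0.735 0.058 0.031]
 [0.61  0.082 0.031]]
tab yaw -0.9298393045409026 mid [0.53571793 0.13361467 0.048     ]
-7.719710539260269
-11.17521298657249
30 [ -7.4 -29.2  18.1]
45 [-11.1 -43.8  17.5]
55 [-13.6 -53.5  17.1]
```

>>> {"op": "send_rows", "data": {
  "series": [
    [[0,0,0],[10,-30,0],1],
    [[-1,-4,2],[25,-75,-10],1],
    [[-3,-10,4],[45,-120,-20],1],
    [[-4,-17,6],[65,-165,-35],1],
    [[-6,-24,8],[85,-210,-50],1],
    [[-8,-31,10],[105,-255,-65],1],
    [[-10,-38,12],[125,-300,-80],1],
    [[-12,-45,14],[145,-345,-95],1],
    [[-13,-50,16],[160,-370,-105],1],
    [[-13.6,-53.5,17.1],[170,-380,-110],1]
  ]
}}

```text
time_s: 2.2
eef_pos: [0.4117, 0.1484, 0.1659]
eef_rot: [0.437, 0.039, 0.898, -0.017]
wrist_force: [0.8, 0.3, 0.2]
opening: -0.001
grasp_force: 0.0
```

```bash
python3 - <<'E'
from h import *
from bench import camera,spotter,telemetry
o=telemetry.get_obs();print(o["time_s"],o["eef_pos"],R.from_quat(np.roll(o["eef_rot"],-1)).as_matrix().round(2),o["q"],o["wrist_force"],o["opening"])
ims=[]
for c in("side","wrist"):
    im=camera(c);ims.append(im["pixels"][:,:,::-1])
    print(c,[(d["xyz"],d["conf"]) for d in spotter.landmark_of("coarse_tab",c)[:2]],[(d["xyz"],d["conf"]) for d in spotter.landmark_of("coarse",c)[:2]])
cv2.imwrite("pics/d3.png",cv2.resize(cv2.vconcat(ims),None,fx=.75,fy=.75))
E
```

```text
2.2 [0.41174746 0.14844004 0.16592927] [[-0.61  0.09  0.78]
 [ 0.06  1.   -0.07]
 [-0.79  0.   -0.62]] [ 0.2807997  -0.44158734  2.57514966 -1.13697276  0.3136583  -0.2184267 ] [0.80472978 0.31929694 0.20381388] -0.0012965460404456845
side [([0.5281, 0.1385, 0.0294], 0.83)] [([0.6432, 0.124, -0.0], 0.63)]
wrist [([0.6794, -0.2251, -0.001], 0.66), ([0.5328, 0.1372, 0.0257], 0.6)] [([0.6417, 0.13, 0.0007], 0.66)]
```

View pics/d3.png

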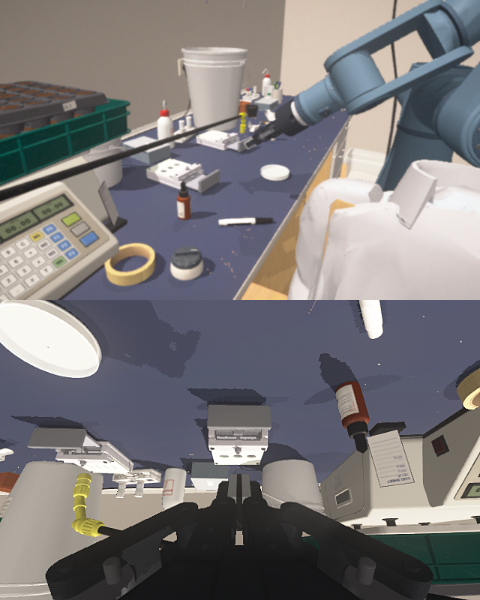

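The side view shows the tilted gripper near (270,130) below and in front of the rod. The wrist view shows the tab ahead at (240,415) with the rod end to the left at (90,520). Joints 3 and 4 are at their limits, so I'll go outward and down with less tilt.

>>> {"op": "send_rows", "data": {
  "series": [
    [[0,2,0],[8,-2,-20],1],
    [[0,4,0],[18,-5,-40],1],
    [[0,6,0],[28,-8,-65],1],
    [[0,6,0],[35,-10,-85],1],
    [[0,6,0],[38,-10,-90],1],
    [[0,6,0],[38,-10,-90],1]
  ]
}}

```text
time_s: 3.25
eef_pos: [0.4429, 0.1311, 0.0993]
eef_rot: [0.372, 0.034, 0.928, -0.013]
wrist_force: [0.4, 0.1, 0.2]
opening: 0.0
grasp_force: 0.0
```

```bash
python3 - <<'E'
from h import *
from bench import telemetry
o=telemetry.get_obs();print(o["time_s"],o["eef_pos"],R.from_quat(np.roll(o["eef_rot"],-1)).as_matrix().round(2),o["q"],o["wrist_force"],o["opening"])
E
```

```text
3.25 [0.44289706 0.13110104 0.09925994] [[-0.72  0.07  0.69]
 [ 0.05  1.   -0.05]
 [-0.69  0.   -0.72]] [ 0.12524344 -0.1743865   2.50061668 -1.13741216  0.14930415 -0.29188424] [0.3703864  0.14258029 0.2037805 ] 0.0004660916769760901
```

```bash
cat > k.py <<'E'
from h import *
from scipy.optimize import least_squares
Q=np.array([[.955,.181,1.607,0,1.354,-.206],[.2808,-.44159,2.57515,-1.13697,.31366,-.21843],[.12524,-.17439,2.50062,-1.13741,.1493,-.29188]])
T=[([.22907,.52743,.23132],[0,.20346,.97908,0]),([.41175,.14844,.16593],[.437,.039,.898,-.017]),([.4429,.1311,.09926],[.372,.034,.928,-.013])]
def fk(p,q,s=(1,1)):
    h,a,l1,l2,d,L=p; A=lambda ax,v:R.from_euler(ax,v)
    B=A('z',q[0]); F=B*A('y',q[1]+q[2])
    w=B.apply([a,d,0])+np.array([0,0,h])+(B*A('y',q[1])).apply([0,0,l1])+F.apply([0,0,l2])
    W=F*A('z',s[0]*q[3])*A('y',q[4])*A('z',s[1]*q[5]-np.pi/2*0)
    return w,W.apply([0,0,L])+w,W
def res(p,s): return np.concatenate([fk(p,q,s)[1]-t[0] for q,t in zip(Q,T)])
def fit():
    best=None
    for s in((1,1),(-1,1),(1,-1),(-1,-1)):
        f=least_squares(lambda p:np.r_[res(p,s),1e-3*(p[1])],[.2,0,.4,.4,.117,.3])
        if best is None or f.cost<best[0].cost:best=(f,s)
    return best
E
python3 - <<'E'
from k import *
f,s=fit();print(f.x.round(4),s,res(f.x,s).round(4))
for q,t in zip(Q,T):
    print((fk(f.x,q,s)[2].inv()*R.from_quat(np.roll(t[1],-1))).as_rotvec(degrees=True).round(1))
E
```

```text
[0.178  0.0225 0.444  0.4647 0.1118 0.2761] (1, -1) [ 0.0008 -0.0089  0.0072 -0.0094  0.0036 -0.0049  0.0147  0.0017 -0.0023]
[-0.  -0.  66.4]
[-0. -0. 65.]
[ 0.  -0.  56.5]
```

```bash
cat > k.py <<'E'
from h import *
from scipy.optimize import least_squares
Q=np.array([[.955,.181,1.607,0,1.354,-.206],[.2807997,-.44158734,2.57514966,-1.13697276,.3136583,-.2184267],[.12524344,-.1743865,2.50061668,-1.13741216,.14930415,-.29188424]])
T=np.array([[.22907,.52743,.23132],[.41175,.14844,.16593],[.4429,.1311,.09926]])
A=R.from_euler
def fk(p,q):
    h,a,l1,l2,d,L,b=p
    B=A('z',q[0]); F=B*A('y',q[1]+q[2]); G=F*A('z',q[3])*A('y',q[4]); W=G*A('z',q[5]+np.pi/2)
    w=B.apply([0,d,0])+np.array([0,0,h])+(B*A('y',q[1])).apply([0,0,l1])+F.apply([a,0,l2])
    return w,w+G.apply([0,b,L]),W
f=least_squares(lambda p:np.r_[np.concatenate([fk(p,q)[1]-t for q,t in zip(Q,T)]),1e-4*p[1]],[.2,0,.4,.4,.05,.3,.05]); P=f.x
E
python3 - <<'E'
from k import *
print(P.round(4),f.fun.round(4))
# search feasible: TCP positions, tilt, yaw
lo=np.array([-2.99,-.89,.3,-1.14,0,-3.12]);hi=np.array([2.99,2.07,2.58,4.28,2.63,3.12])
def ik(pos,t,psi,q0):
    Z=np.array([np.sin(t)*np.cos(psi),np.sin(t)*np.sin(psi),-np.cos(t)]);Y=np.array([-np.sin(psi),np.cos(psi),0])
    M=np.array([np.cross(Y,Z),Y,Z]).T
    g=lambda q:np.r_[fk(P,q)[1]-pos,.3*(fk(P,q)[2].as_matrix()-M).ravel()]
    s=least_squares(g,np.clip(q0,lo+.01,hi-.01),bounds=(lo,hi));return s
for t in(25,30,35,40,45,55):
  for psi in(-6,5,15):
    out=[]
    for x in(.46,.52,.575):
      for q4 in (-.3,3.1):
        s=ik(np.array([x,.136-(x-.52)*.1,.025]),np.radians(t),np.radians(psi),np.array([.1,.3,2,q4,.4,-.2 if q4<1 else 2.8]))
        out.append((round(s.cost*1e6),s.x[3:5].round(2).tolist()))
    print(t,psi,out)
E
```

```text
[ 3.132e-01  8.540e-02  4.381e-01  5.146e-01  1.178e-01  3.185e-01
 -1.000e-04] [-0.  0. -0. -0.  0.  0.  0. -0. -0.  0.]
25 -6 [(0, [-0.28, 0.34]), (2349, [4.28, 0.0]), (0, [-0.23, 0.36]), (2888, [4.28, 0.0]), (0, [-0.19, 0.39]), (3620, [4.28, 0.0])]
25 5 [(0, [0.07, 0.31]), (1939, [1.53, 0.04]), (0, [0.09, 0.34]), (2518, [1.5, 0.06]), (0, [0.1, 0.37]), (3265, [1.49, 0.07])]
25 15 [(0, [0.37, 0.35]), (1630, [1.27, 0.2]), (0, [0.35, 0.37]), (2128, [1.27, 0.21]), (0, [0.33, 0.41]), (2791, [1.26, 0.22])]
30 -6 [(0, [-0.55, 0.23]), (973, [4.28, 0.06]), (0, [-0.44, 0.24]), (1240, [4.28, 0.03]), (0, [-0.34, 0.26]), (1639, [4.28, 0.01])]
30 5 [(0, [0.15, 0.18]), (574, [1.54, 0.04]), (0, [0.18, 0.21]), (848, [1.51, 0.06]), (0, [0.19, 0.24]), (1256, [1.5, 0.07])]
30 15 [(0, [0.68, 0.25]), (416, [1.29, 0.2]), (0, [0.63, 0.27]), (632, [1.29, 0.21]), (0, [0.57, 0.3]), (974, [1.28, 0.22])]
35 -6 [(3, [-1.14, 0.16]), (207, [4.28, 0.12]), (0, [-1.01, 0.14]), (297, [4.28, 0.09]), (0, [-0.77, 0.15]), (468, [4.28, 0.07])]
35 5 [(0, [0.8, 0.05]), (16, [1.54, 0.03]), (0, [0.66, 0.08]), (66, [1.52, 0.05
[... 615 characters left out ...]
.1]), (0, [3.8, 0.28]), (1196, [-1.14, 0.09]), (0, [3.82, 0.23])]
45 5 [(1245, [1.51, 0.03]), (0, [2.98, 0.3]), (1152, [1.5, 0.04]), (0, [2.89, 0.26]), (900, [1.48, 0.05]), (0, [2.79, 0.22])]
45 15 [(1541, [1.31, 0.21]), (0, [2.3, 0.38]), (1485, [1.3, 0.21]), (0, [2.23, 0.35]), (1217, [1.3, 0.22]), (0, [2.12, 0.32])]
55 -6 [(6053, [-1.14, 0.0]), (0, [3.6, 0.67]), (6313, [1.62, 0.0]), (0, [3.54, 0.6]), (5913, [1.61, 0.0]), (0, [3.51, 0.53])]
55 5 [(5253, [1.49, 0.07]), (0, [3.04, 0.69]), (5638, [1.5, 0.04]), (0, [2.99, 0.61]), (5344, [1.5, 0.04]), (0, [2.95, 0.55])]
55 15 [(5734, [1.32, 0.25]), (0, [2.55, 0.74]), (6291, [1.34, 0.21]), (0, [2.52, 0.67]), (6030, [1.34, 0.21]), (0, [2.49, 0.6])]
```

The kinematic model fits exactly. I need about 55° of tilt to clear the rod, which means taking joint 4 round to about π through yaw +15°. I'll plan that path.

```bash
cat > plan.py <<'E'
from k import *
lo=np.array([-2.99,-.89,.3,-1.14,0,-3.12]);hi=np.array([2.99,2.07,2.58,4.28,2.63,3.12])
def mat(t,psi):
    t,psi=np.radians([t,psi]);Z=np.array([np.sin(t)*np.cos(psi),np.sin(t)*np.sin(psi),-np.cos(t)]);Y=np.array([-np.sin(psi),np.cos(psi),0])
    return np.array([np.cross(Y,Z),Y,Z]).T
def ik(pos,M,q0):
    g=lambda q:np.r_[fk(P,q)[1]-pos,.3*(fk(P,q)[2].as_matrix()-M).ravel()]
    return least_squares(g,np.clip(q0,lo+.001,hi-.001),bounds=(lo,hi))
def run(rows,q,pos0,M0):
    for pos,t,psi in rows:
        s=ik(np.array(pos),mat(t,psi),q); dq=s.x-q; q=s.x
        rv=R.from_matrix(mat(t,psi)@M0.T).as_rotvec(degrees=True)
        print(t,psi,rv.round(1),((np.array(pos)-pos0)*1000).round(0),"q",q.round(2),"dqmax",abs(dq).max().round(2),"err",round(s.cost*1e6))
    return q
E
python3 - <<'E'
from plan import *
q=Q[2];pos0=T[2];M0=fk(P,q)[2].as_matrix()
p=[.443,.131,.10]
run([(p,t,y) for t,y in((40,-4),(34,-2),(28,2),(26,8),(28,15),(32,20),(37,22),(42,22),(47,20),(52,17),(55,12),(55,4),(55,-5))],q,pos0,M0)
E
```

```text
40 -4 [0.2 3.7 0.2] [ 0. -0.  1.] q [ 0.11 -0.19  2.47 -0.6   0.21 -0.84] dqmax 0.55 err 0
34 -2 [0.4 9.7 2.2] [ 0. -0.  1.] q [ 0.07 -0.19  2.41 -0.18  0.34 -1.31] dqmax 0.47 err 0
28 2 [ 0.2 15.7  6.2] [ 0. -0.  1.] q [ 0.03 -0.18  2.35  0.01  0.48 -1.58] dqmax 0.28 err 0
26 8 [-0.7 17.7 12.1] [ 0. -0.  1.] q [-0.02 -0.18  2.34  0.14  0.53 -1.83] dqmax 0.25 err 0
28 15 [-1.6 15.7 19.1] [ 0. -0.  1.] q [-0.09 -0.2   2.37  0.32  0.53 -2.16] dqmax 0.33 err 0
32 20 [-1.7 11.6 24.1] [ 0. -0.  1.] q [-0.16 -0.23  2.42  0.55  0.51 -2.51] dqmax 0.34 err 0
37 22 [-1.1  6.6 26.2] [ 0. -0.  1.] q [-0.23 -0.25  2.48  0.81  0.5  -2.83] dqmax 0.32 err 0
42 22 [-0.4  1.6 26.2] [ 0. -0.  1.] q [-0.28 -0.26  2.54  1.07  0.49 -3.12] dqmax 0.29 err 0
47 20 [ 0.4 -3.3 24.2] [ 0. -0.  1.] q [-0.26 -0.33  2.58  1.14  0.46 -3.12] dqmax 0.07 err 210
52 17 [ 0.8 -8.3 21.2] [ 0. -0.  1.] q [-0.2  -0.34  2.58  1.23  0.37 -3.12] dqmax 0.09 err 914
55 12 [  0.7 -11.4  16.1] [ 0. -0.  1.] q [-0.11 -0.33  2.58  1.35  0.23 -3.12] dqmax 0.14 err 1446
55 4 [ -0.1 -11.3   8.2] [ 0. -0.  1.] q [ 0.01 -0.32  2.58  1.51  0.04 -3.12] dqmax 0.2 err 1141
55 -5 [ -1.  -11.3  -0.8] [ 0. -0.  1.] q [-0.01 -0.31  2.58  1.6   0.   -3.12] dqmax 0.08 err 1633
```

```bash
cat > plan2.py <<'E'
from plan import *
def run(rows,q,n=9):
    for i,(pos,t,psi,roll) in enumerate(rows):
        if i%n==0:
            print("-- call")
            base=np.array(rows[i-1][0]) if i else fk(P,q)[1]; M0=fk(P,q)[2].as_matrix()
        M=mat(t,psi)@A('z',roll,degrees=True).as_matrix()
        s=ik(np.array(pos),M,q); dq=s.x-q; q=s.x
        print(t,psi,roll,R.from_matrix(M@M0.T).as_rotvec(degrees=True).round(1),((np.array(pos)-base)*1000).round(0),"q",q.round(2),"dq",abs(dq).max().round(2),"err",round(s.cost*1e6))
    return q
E
python3 - <<'E'
from plan2 import *
a=[.443,.131,.10];b=[.46,.133,.07];c=[.45,.132,.085]
rows=[(a,40,-4,0),(a,34,-2,4)]+[(a,28,2,r) for r in range(12,93,10)]+[(a,28,5,r) for r in range(102,181,10)]+[(a,28,5,180)]
rows=rows[:20]
rows+=[(c,28,12,180),(c,31,18,180),(c,35,21,180),(b,39,22,180),(b,43,21,180),(b,47,18,180),(b,51,15,180),(b,54,10,180),(b,55,4,180),(b,55,-2,180),(b,55,-6,180)]
run(rows,Q[2],10)
E
```

```text
-- call
40 -4 0 [0.2 3.7 0.2] [ 0. -0.  1.] q [ 0.11 -0.19  2.47 -0.6   0.21 -0.84] dq 0.55 err 0
34 -2 4 [ 2.9  9.5 -0.9] [ 0. -0.  1.] q [ 0.07 -0.19  2.41 -0.18  0.34 -1.24] dq 0.42 err 0
28 2 12 [ 7.2 15.5 -3.6] [ 0. -0.  1.] q [ 0.03 -0.18  2.35  0.01  0.48 -1.37] dq 0.19 err 0
28 2 22 [ 13.1  15.2 -11.7] [ 0. -0.  1.] q [ 0.03 -0.18  2.35  0.01  0.48 -1.2 ] dq 0.17 err 0
28 2 32 [ 18.9  14.9 -19.9] [ 0. -0.  1.] q [ 0.03 -0.18  2.35  0.01  0.48 -1.03] dq 0.17 err 0
28 2 42 [ 24.7  14.4 -28.1] [ 0. -0.  1.] q [ 0.03 -0.18  2.35  0.01  0.48 -0.85] dq 0.17 err 0
28 2 52 [ 30.5  13.9 -36.2] [ 0. -0.  1.] q [ 0.03 -0.18  2.35  0.01  0.48 -0.68] dq 0.17 err 0
28 2 62 [ 36.3  13.3 -44.4] [ 0. -0.  1.] q [ 0.03 -0.18  2.35  0.01  0.48 -0.5 ] dq 0.17 err 0
28 2 72 [ 42.   12.7 -52.6] [ 0. -0.  1.] q [ 0.03 -0.18  2.35  0.01  0.48 -0.33] dq 0.17 err 0
28 2 82 [ 47.8  11.9 -60.8] [ 0. -0.  1.] q [ 0.03 -0.18  2.35  0.01  0.48 -0.15] dq 0.17 err 0
-- call
28 2 92 [ 4.7  0.2 -8.8] [0. 0. 0.] q [ 0.03 -0.18  2.35  0.01  0.48  0.02] dq 0.17 err 0
28 5 102 [  9.4   0.6 -14.7] [0. 0. 0.] q [ 0.
[... 1199 characters left out ...]
 21 180 [  3.4 -14.7  15.9] [ 17.   2. -30.] q [-0.25 -0.08  2.51  1.44  0.41 -0.34] dq 0.29 err 0
47 18 180 [  3.8 -18.7  12.9] [ 17.   2. -30.] q [-0.25 -0.05  2.55  1.79  0.41 -0.65] dq 0.35 err 0
51 15 180 [  4.  -22.7   9.9] [ 17.   2. -30.] q [-0.23 -0.    2.58  2.16  0.45 -0.96] dq 0.37 err 2
54 10 180 [  3.4 -25.8   4.9] [ 17.   2. -30.] q [-0.13  0.07  2.58  2.6   0.48 -1.26] dq 0.44 err 18
55 4 180 [  2.1 -26.9  -1. ] [ 17.   2. -30.] q [-0.02  0.09  2.58  2.99  0.49 -1.49] dq 0.39 err 0
55 -2 180 [  0.7 -27.   -6.9] [ 17.   2. -30.] q [ 0.12  0.12  2.54  3.41  0.49 -1.72] dq 0.42 err 0
-- call
55 -6 180 [-0. -0. -4.] [0. 0. 0.] q [ 0.2   0.14  2.51  3.67  0.51 -1.86] dq 0.26 err 0
```

>>> {"op": "send_rows", "data": {
  "series": [
    [[0.2,3.7,0.2],[0,0,0],1],
    [[2.9,9.5,-0.9],[0,0,0],1],
    [[7.2,15.5,-3.6],[0,0,0],1],
    [[13.1,15.2,-11.7],[0,0,0],1],
    [[18.9,14.9,-19.9],[0,0,0],1],
    [[24.7,14.4,-28.1],[0,0,0],1],
    [[30.5,13.9,-36.2],[0,0,0],1],
    [[36.3,13.3,-44.4],[0,0,0],1],
    [[42,12.7,-52.6],[0,0,0],1],
    [[47.8,11.9,-60.8],[0,0,0],1]
  ]
}}

```text
time_s: 4.5
eef_pos: [0.4429, 0.1315, 0.0999]
eef_rot: [0.179, 0.626, 0.742, 0.163]
wrist_force: [0.2, -0.0, -0.5]
opening: 0.0
grasp_force: 0.0
```

>>> {"op": "send_rows", "data": {
  "series": [
    [[4.7,0.2,-8.8],[0,0,0],1],
    [[9.4,0.6,-14.7],[0,0,0],1],
    [[14,0.9,-23.5],[0,0,0],1],
    [[18.7,1.1,-32.3],[0,0,0],1],
    [[23.4,1.4,-41.2],[0,0,0],1],
    [[28,1.7,-50],[0,0,0],1],
    [[32.6,2,-58.9],[0,0,0],1],
    [[37.3,2.3,-67.7],[0,0,0],1],
    [[41.9,2.6,-76.6],[0,0,0],1],
    [[45.6,2.8,-83.7],[0,0,0],1]
  ]
}}

```text
time_s: 5.75
eef_pos: [0.4428, 0.1315, 0.0999]
eef_rot: [-0.011, 0.97, 0.04, 0.241]
wrist_force: [-0.1, -0.0, 0.6]
opening: 0.002
grasp_force: 0.0
```

```bash
python3 - <<'E'
from plan2 import *
from bench import telemetry
o=telemetry.get_obs();q=np.array(o["q"]);print(o["time_s"],o["eef_pos"],q.round(3),fk(P,q)[1],fk(P,q)[2].as_matrix().round(2),o["wrist_force"])
b=[.46,.133,.07];c=[.45,.132,.085]
run([(c,28,9,180),(c,29,14,180),(c,32,18,180),(c,35,20,180),(b,38,21,180),(b,41,20,180),(b,44,18,180),(b,47,15,180),(b,50,12,180),(b,52,8,180),(b,52,4,180),(b,52,0,180),(b,52,-3,180)],q,10)
E
```

```text
5.75 [0.44284943 0.13150861 0.09990659] [ 1.00e-03 -1.86e-01  2.36e+00  8.90e-02  4.82e-01  1.42e+00] [0.44287321 0.13135667 0.09992806] [[ 0.88  0.08  0.47]
 [ 0.07 -1.    0.04]
 [ 0.47 -0.   -0.88]] [-0.12025915 -0.00716538  0.55362934]
-- call
28 9 180 [-0.1 -0.1  4.2] [  7.   1. -15.] q [-0.03 -0.13  2.36  0.21  0.44  1.22] dq 0.2 err 0
29 14 180 [ 0.  -1.   9.2] [  7.   1. -15.] q [-0.08 -0.14  2.37  0.36  0.45  0.96] dq 0.26 err 0
32 18 180 [ 0.6 -4.  13.2] [  7.   1. -15.] q [-0.13 -0.16  2.41  0.57  0.44  0.66] dq 0.3 err 0
35 20 180 [ 1.4 -6.9 15.1] [  7.   1. -15.] q [-0.18 -0.17  2.45  0.76  0.43  0.41] dq 0.25 err 0
38 21 180 [ 2.1 -9.9 16.1] [ 17.   2. -30.] q [-0.2  -0.09  2.46  1.08  0.39  0.06] dq 0.36 err 0
41 20 180 [  2.7 -12.8  15.1] [ 17.   2. -30.] q [-0.22 -0.09  2.49  1.31  0.38 -0.17] dq 0.23 err 0
44 18 180 [  3.  -15.8  13.1] [ 17.   2. -30.] q [-0.22 -0.08  2.53  1.57  0.36 -0.41] dq 0.27 err 0
47 15 180 [  3.1 -18.8  10.1] [ 17.   2. -30.] q [-0.2  -0.05  2.55  1.91  0.35 -0.69] dq 0.34 err 0
50 12 180 [  3.1 -21.8   7.1] [ 17.   2. -30.] q [-0.17 -0.02  2.58  2.28  0.38 -0.99] dq 0.36 err 0
52 8 180 [  2.5 -23.9   3.1] [ 17.   2. -30.] q [-0.1   0.02  2.58  2.65  0.4  -1.25] dq 0.37 err 0
-- call
52 4 180 [-0. -0. -4.] [0. 0. 0.] q [-0.01  0.04  2.56  2.96  0.37 -1.45] dq 0.32 err 0
52 0 180 [-0. -0. -8.] [0. 0. 0.] q [ 0.07  0.06  2.54  3.3   0.37 -1.67] dq 0.33 err 0
52 -3 180 [ -0.  -0. -11.] [0. 0. 0.] q [ 0.13  0.07  2.52  3.54  0.38 -1.83] dq 0.24 err 0
```

>>> {"op": "send_rows", "data": {
  "series": [
    [[0,0,4.2],[7,1,-15],1],
    [[0,-1,9.2],[7,1,-15],1],
    [[0.6,-4,13.2],[7,1,-15],1],
    [[1.4,-6.9,15.1],[7,1,-15],1],
    [[2.1,-9.9,16.1],[17,2,-30],1],
    [[2.7,-12.8,15.1],[17,2,-30],1],
    [[3,-15.8,13.1],[17,2,-30],1],
    [[3.1,-18.8,10.1],[17,2,-30],1],
    [[3.1,-21.8,7.1],[17,2,-30],1],
    [[2.5,-23.9,3.1],[17,2,-30],1]
  ]
}}

```text
time_s: 7.0
eef_pos: [0.4628, 0.1384, 0.0723]
eef_rot: [-0.045, 0.898, 0.088, 0.428]
wrist_force: [1.0, 1.0, 0.5]
opening: -0.002
grasp_force: 0.0
```

```bash
python3 - <<'E'
from plan2 import *
from bench import telemetry
o=telemetry.get_obs();q=np.array(o["q"]);print(o["time_s"],o["eef_pos"],q.round(3),fk(P,q)[2].as_matrix().round(2),o["wrist_force"])
b=[.46,.136,.07];d=[.485,.139,.022]
run([(b,52,8,180),(b,52,4,180),(b,52,0,180),(d,52,0,180),([.585,.13,.022],52,0,180)],q,10)
E
```

```text
7.0 [0.46278903 0.13838503 0.07229913] [-0.136 -0.004  2.571  2.386  0.384 -1.064] [[ 0.62  0.2   0.76]
 [ 0.12 -0.98  0.16]
 [ 0.78 -0.   -0.63]] [1.04970802 0.99396786 0.5399381 ]
-- call
52 8 180 [-0.1 -1.1 -3.3] [-3. -2. -2.] q [-0.08  0.02  2.58  2.67  0.39 -1.27] dq 0.29 err 0
52 4 180 [-0.1 -1.1 -7.3] [-3. -2. -2.] q [ 0.    0.04  2.56  2.99  0.37 -1.47] dq 0.32 err 0
52 0 180 [ -0.2  -1.1 -11.3] [-3. -2. -2.] q [ 0.08  0.06  2.54  3.33  0.37 -1.69] dq 0.33 err 0
52 0 180 [ -0.2  -1.1 -11.3] [ 22.   1. -50.] q [ 0.09  0.32  2.45  3.28  0.54 -1.63] dq 0.26 err 0
52 0 180 [ -0.2  -1.1 -11.3] [122.  -8. -50.] q [ 0.04  0.42  2.25  3.21  0.43 -1.61] dq 0.2 err 0
```

>>> {"op": "send_rows", "data": {
  "series": [
    [[-0.1,-1.1,-3.3],[-3,-2,-2],1],
    [[-0.1,-1.1,-7.3],[-3,-2,-2],1],
    [[-0.2,-1.1,-11.3],[3,0,-10],1],
    [[-0.2,-1.1,-11.3],[10,1,-25],1],
    [[-0.2,-1.1,-11.3],[17,1,-40],1],
    [[-0.2,-1.1,-11.3],[20,1,-50],1],
    [[-0.2,-1.1,-11.3],[20,1,-50],1]
  ]
}}

```text
time_s: 7.88
eef_pos: [0.4827, 0.1396, 0.0215]
eef_rot: [-0.0, 0.899, 0.001, 0.437]
wrist_force: [0.1, -0.8, 0.5]
opening: 0.001
grasp_force: 0.0
```

```bash
python3 - <<'E'
from h import *
from bench import camera,spotter,telemetry
o=telemetry.get_obs();print(o["time_s"],o["eef_pos"],R.from_quat(np.roll(o["eef_rot"],-1)).as_matrix().round(2),np.round(o["q"],2),o["wrist_force"])
a=camera("scene")["pixels"][80:230,200:400,::-1];b=camera("side")["pixels"][120:270,150:400,::-1];w=camera("wrist")["pixels"][:,:,::-1]
print([(d["xyz"],d["conf"]) for d in spotter.landmark_of("coarse_tab","wrist")[:2]])
top=cv2.hconcat([cv2.resize(a,(356,267)),cv2.resize(b,(444,267))])
cv2.imwrite("pics/d4.png",cv2.vconcat([top,cv2.copyMakeBorder(cv2.resize(w,(512,320)),0,0,0,288,0)]))
E
```

```text
7.875 [0.48266225 0.13964753 0.02146152] [[ 0.62  0.    0.79]
 [ 0.   -1.    0.  ]
 [ 0.79  0.   -0.62]] [ 0.09  0.32  2.45  3.27  0.54 -1.63] [ 0.12821498 -0.8100013   0.50135512]
[([0.5318, 0.1361, 0.0267], 0.56)]
```

View pics/d4.png

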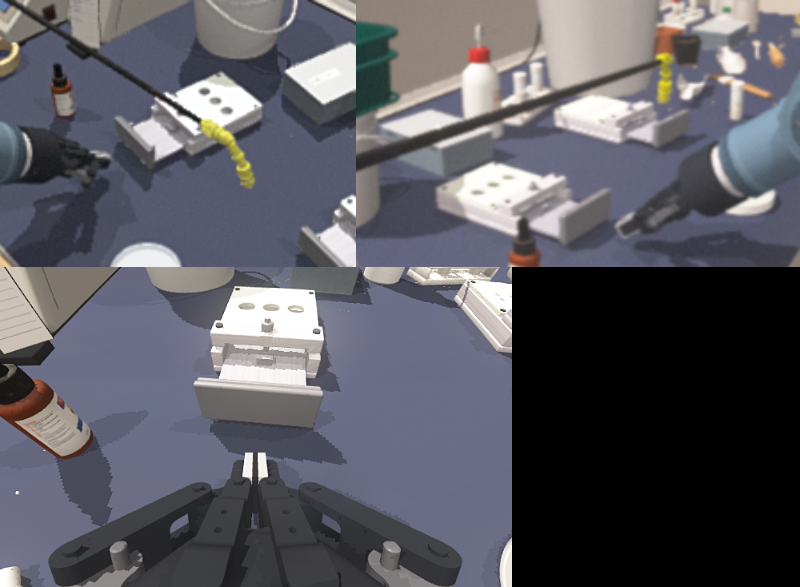

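The views show the closed fingertips just in front of the tab, centred on it (wrist view: fingers at 256 px, tab at about 258 px). The rod is well clear above. I'll advance gently.

>>> {"op": "send_rows", "data": {
  "series": [
    [[0,0,0],[10,-1,0],1],
    [[0,0,0],[20,-2,0],1],
    [[0,0,0],[28,-3,0],1],
    [[0,0,0],[34,-4,0],1],
    [[0,0,0],[38,-4,0],1],
    [[0,0,0],[42,-5,0],1],
    [[0,0,0],[46,-5,0],1],
    [[0,0,0],[50,-6,0],1],
    [[0,0,0],[52,-6,0],1]
  ]
}}

```text
time_s: 9.2
eef_pos: [0.5341, 0.1331, 0.0212]
eef_rot: [-0.0, 0.9, 0.001, 0.437]
wrist_force: [-7.2, 0.2, 4.5]
opening: -0.001
grasp_force: 3.7
```

>>> {"op": "send_rows", "data": {
  "series": [
    [[0,0,0],[4,0,0],1],
    [[0,0,0],[8,-1,0],1],
    [[0,0,0],[12,-1,0],1],
    [[0,0,0],[16,-2,0],1],
    [[0,0,0],[20,-2,0],1],
    [[0,0,0],[23,-3,0],1],
    [[0,0,0],[25,-3,0],1]
  ]
}}

```text
time_s: 10.07
eef_pos: [0.5588, 0.1303, 0.021]
eef_rot: [-0.0, 0.9, 0.001, 0.437]
wrist_force: [-6.7, 0.6, 4.4]
opening: 0.002
grasp_force: 3.4
```

>>> {"op": "send_rows", "data": {
  "series": [
    [[0,0,0],[2,0,0],1],
    [[0,0,0],[4,0,0],1],
    [[0,0,0],[6,-1,0],1],
    [[0,0,0],[8,-1,0],1],
    [[0,0,0],[9,-1,0],1],
    [[0,0,0],[9,-1,0],1]
  ]
}}

```text
time_s: 10.82
eef_pos: [0.5677, 0.1293, 0.021]
eef_rot: [-0.0, 0.9, 0.001, 0.437]
wrist_force: [-6.4, 1.9, 3.0]
opening: -0.0
grasp_force: 3.6
```

>>> {"op": "send_rows", "data": {
  "series": [
    [[0,0,0],[1,0,0],1],
    [[0,0,0],[2,0,0],1],
    [[0,0,0],[2,0,0],1]
  ]
}}

```text
time_s: 11.2
eef_pos: [0.5697, 0.1291, 0.021]
eef_rot: [-0.0, 0.9, 0.001, 0.437]
wrist_force: [-7.3, 0.3, 3.4]
opening: 0.0
grasp_force: 3.7
```

>>> {"op": "send_rows", "data": {
  "series": [
    [[0,0,0],[1,0,0],1],
    [[0,0,0],[2,0,0],1],
    [[0,0,0],[2,0,0],1]
  ]
}}

```text
time_s: 11.58
eef_pos: [0.5717, 0.129, 0.0209]
eef_rot: [-0.0, 0.9, 0.001, 0.437]
wrist_force: [-7.5, 0.1, 4.6]
opening: -0.006
grasp_force: 3.8
```

```bash
python3 - <<'E'
from h import *
from bench import camera,spotter,telemetry
o=telemetry.get_obs();print(o["wrist_force"])
camera("side");print([(d["xyz"],d["conf"]) for d in spotter.landmark_of("coarse_tab","side")[:2]])
E
```

```text
[-7.48917173  0.07109483  4.5738775 ]
[([0.5752, 0.1373, 0.0259], 0.87), ([0.5123, 0.2989, 0.0488], 0.21)]
```

>>> {"op": "send_rows", "data": {
  "series": [
    [[0,0,0],[1,0,0],1],
    [[0,0,0],[2,0,0],1],
    [[0,0,0],[2,0,0],1]
  ]
}}

```text
time_s: 12.05
eef_pos: [0.5737, 0.1289, 0.021]
eef_rot: [-0.0, 0.9, 0.001, 0.437]
wrist_force: [-8.3, -1.2, 5.3]
opening: -0.003
grasp_force: 3.9
```

>>> {"op": "send_rows", "data": {
  "series": [
    [[0,0,0],[1,0,0],1],
    [[0,0,0],[2,0,0],1],
    [[0,0,0],[2,0,0],1]
  ]
}}

```text
time_s: 12.42
eef_pos: [0.5744, 0.1289, 0.0203]
eef_rot: [-0.0, 0.9, 0.001, 0.436]
wrist_force: [-13.9, -1.4, 8.3]
opening: 0.003
grasp_force: 7.0
```

The resistance jumped from about 10 N to 16 N and the fingertip stopped after about 50 mm of travel, so the shutter is at the rear stop. I'll back off now.

>>> {"op": "send_rows", "data": {
  "series": [
    [[0,0,0],[-10,1,0],1],
    [[0,0,0],[-25,3,0],1],
    [[0,0,0],[-40,4,0],1],
    [[0,0,0],[-55,6,0],1],
    [[0,0,0],[-70,8,0],1],
    [[0,0,0],[-85,9,0],1],
    [[0,0,0],[-95,10,0],1],
    [[0,0,0],[-95,10,0],1],
    [[0,0,0],[-95,10,0],1]
  ]
}}

```text
time_s: 13.55
eef_pos: [0.4827, 0.1389, 0.0223]
eef_rot: [-0.0, 0.899, 0.001, 0.438]
wrist_force: [0.5, -0.4, 0.3]
opening: 0.001
grasp_force: 0.0
```

```bash
python3 - <<'E'
from h import *
from bench import camera,spotter,telemetry
o=telemetry.get_obs();print(o["time_s"],o["eef_pos"],o["wrist_force"])
a=camera("scene")["pixels"][80:230,200:400,::-1]
print([(d["xyz"],d["conf"]) for d in spotter.landmark_of("coarse_tab","scene")[:1]])
b=camera("side")["pixels"][120:270,150:400,::-1]
print([(d["xyz"],d["conf"]) for d in spotter.landmark_of("coarse_tab","side")[:1]])
w=camera("wrist")["pixels"][:,:,::-1]
print([(d["xyz"],d["conf"]) for d in spotter.landmark_of("coarse_tab","wrist")[:2]])
top=cv2.hconcat([cv2.resize(a,(356,267)),cv2.resize(b,(444,267))])
cv2.imwrite("pics/d5.png",cv2.vconcat([top,cv2.copyMakeBorder(cv2.resize(w,(512,320)),0,0,0,288,0)]))
E
```

```text
13.55 [0.48274686 0.13894763 0.02226591] [ 0.4694855  -0.38581938  0.29445324]
[([0.5541, 0.1317, 0.0272], 0.83)]
[([0.5504, 0.1393, 0.0275], 0.66)]
[([0.5567, 0.1313, 0.0277], 0.56)]
```

View pics/d5.png

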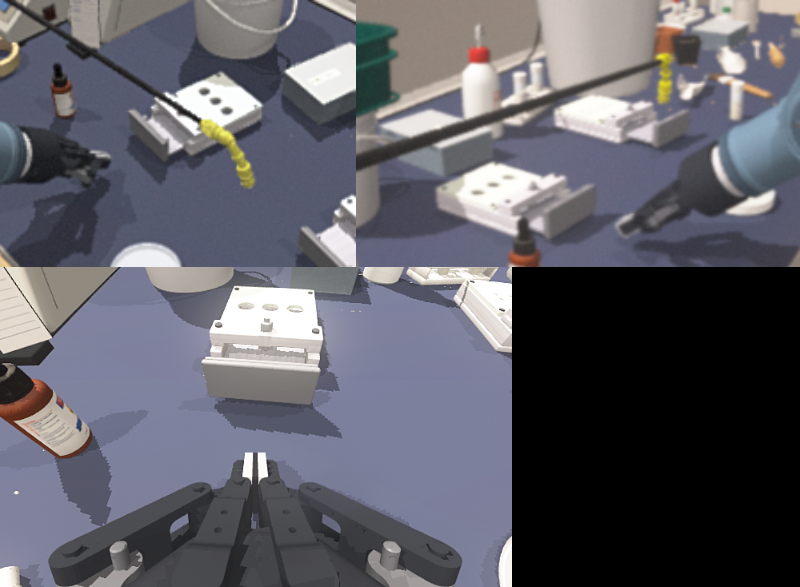

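The tab now stands about 25 mm further in than at the start (x about 0.554 against 0.530), so the shutter is caught in the middle position. The robot is touching nothing and the rest of the scene looks unchanged.

```bash
python3 -c "
from bench import ctrl;print(ctrl.hand_in())"
```

```text
the job is handed in; nothing more can be done
None
```

The coarse plate's shutter was pushed fully home and let go; the camera views put its tab about 25 mm in from where it started, which fits the middle position on the stop pin, and I handed the job in at about 13.7 s.

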